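# Find the hidden crossbar under the slatted cover and stand the heavy bottle on it

## Task

The drain tray's slatted cover gives way under load, except where a crossbar is hidden beneath it. Press along the cover with the closed fingers to feel where it stops giving, then stand the big red-capped bottle upright on the slats over that crossbar, about midway across the tray, so that it neither sinks nor leans, and let go. Never let the bottle sink into the soft part of the cover, and leave the beaker and the small blue-capped bottle standing where they are.

Things in the scene. Friction and masses are not known exactly. Their poses are not given: they have to be found in the camera images.
- tray: Fixed low drain tray on the bench: stainless frame 154 (its x) by 378 (its y) by 32 mm high, walls 12 mm, a short grey drain spout at its +y end. Origin: centre of its underside; z up. It is filled by a flat cover of 14 identical grey slats. A steel crossbar 30 mm wide (along y) and 122 mm long (along x) is hidden under them, out of sight, its centre within 115 mm of the tray's middle along y.
- cover_mid (a point): Middle of the slatted cover, on its top: 28 mm above the tray's origin, 4 mm below the rim; axes as the tray. Slats lie across the tray (126 mm along x), pitch 25 mm along y, centres at y = -162.5, -137.5 ... +162.5 mm. Each is sprung on its own and moves straight down at most 12 mm: 0.3 N starts it, then 0.15 N per mm; it comes back when released.
- cover_end (a point): Centre of the top of the last slat at the tray's +y end, 162.5 mm from the cover's middle. Slats lying over any part of the hidden crossbar (always two or three neighbours) sink only about 1.5 mm and are then stiff: a bottle with its axis over these stays level. On other slats the filled bottle sinks 7 mm or more.
- bottle: Big white round bottle with a red cap, 165 mm tall, standing loose on the bench left of the tray, filled, 0.7 to 0.95 kg. Body 67 mm across up to 112 mm; cap 50 mm across from 115 to 165 mm above the foot (grip it there). Origin: centre of its foot; z up along the bottle. It shares a row leading away from the robot with the beaker and the small bottle, in any order.
- beaker: Bystander: clear empty beaker, 55 mm across, 70 mm tall, loose; origin at the centre of its foot.
- small_bottle: Bystander: small glass bottle with a blue cap, 50 mm across, 132 mm tall, loose; origin at the centre of its foot.

How it is judged:
By the outcome, as a careful person would: the job done as asked, in the order asked, and still so for the second after the job is handed in, with the robot touching nothing.
It also fails if it takes over 67 s, if anything falls off the work surface, if the arm or the gripper's body presses on something with over 40 N, if the wrist force passes 120 N, or if a joint passes its speed limit or range.

## Robot

A 6-joint arm with a two-finger parallel gripper is mounted at the origin on a cart in front of the work surface, level with it; the furniture and walls round the work are solid. World frame = base frame: x ahead of the robot, y to its left, z up, the work surface at z = 0. Lengths are in mm, angles in rad, forces in N, time in s.
With the tool pointing down it reaches from about 300 to 875 mm from the base axis. Payload 4.2 kg.
Tool frame: the origin (TCP) lies on the mounting face of the last link; the fingertips stand 173 mm ahead of it and the grasp point (between the pads) lies 155 mm ahead of it; z points along the fingers, y is the line along which they close (so a half turn about z gives the same grasp; the last joint's range is limited). The gripper opens to 85 mm and grips with 20 to 120 N. Pads are 22 mm wide; open, the fingers measure 114 mm over their backs; the gripper's body (76 mm by 85 mm) begins 54 mm behind the grasp point. The pads swing forward as they close: fully open they stand 13 mm farther back than shut.
Start: joints at [-1.187, 0.32, 1.565, -0, 1.257, -0.02], TCP at [225.925, -528.754, 404.738] pointing down, gripper open.
Joint ranges: [-3.11, 3.11], [-0.84, 2.01], [0.21, 2.61], [-1.34, 4.49], [0.05, 2.63], [-2.56, 2.56]. Speed limits (rad/s): [2.57, 2.57, 3.14, 3.14, 3.14, 3.14].

## Interface

Orientations are given as a unit quaternion [x, y, z, w].
In Python, from cell import robot, optics, get_state gives the robot as it stands (robot), with the cameras (optics) and the readings as plain functions.
- The arm moves only by the shell command python3 nudge.py 'ROWS' [OPENING] [FORCE]. ROWS is a JSON list of rows, 1 to 5 of them, each written [[dx, dy, dz], [rx, ry, rz]]: dx, dy, dz in mm, then a rotation vector rx, ry, rz in rad; each row shifts and turns the commanded pose from where the row before left it, along the tool's axes as they then stand; what a row does not reach is not made up. A row lasts 1/12 s, in which the tool goes at most 41.7 mm and 0.125 rad, less where a joint would pass 70% of its speed; a pose out of reach is approached as far as the arm can. OPENING is the opening from 0.0 (shut) to 1.0 (fully open), set as the command begins (- or left out keeps the last). The fingers move at their own pace and stop on an object; FORCE is the grip in N (left out, the last holds). Time passes only in rows, so rows that do not move let the fingers close. It prints the time, the measured TCP pose, the force, the opening and the grip force at its end. Input that does not fit is refused with a message, and nothing moves.
- get_state(): the state, without advancing time (a new reading comes with each control period).
- optics.read_camera(name): name is "side" or "top"; returns a dict with "img" (384x512x3 uint8, red, green, blue), "z_map" (384x512 float32, mm along the optical axis (not along the pixel's ray), 0 where there is no reading), "fx", "fy", "cx", "cy" (pixels), "rvec" (rotation vector, rad) and "tvec" (3), from world to camera coordinates, as OpenCV has them. Camera axes: x right, y down, z forward; pixel columns grow to the right and rows downward; lengths in mm; the calibration is good to about 2 mm. A picture is of the moment at which its call begins.
- robot.finish_job(): hands the job in; it is judged then, once.
The state is a dict: "t": time; "joint_positions": joint angles; "qvel": joint speeds; "tau": joint torques, N m; "position": TCP position; "orientation": TCP orientation; "force": force on the tool from outside, world axes, zero at the start; "wrist_torque": the same for the moment, N m; "opening": opening from 0.0 (shut) to 1.0 (fully open); "grip_force": force on a finger pad.
Only numpy, scipy, OpenCV 4.12 (cv2) and the standard library are available. Lean on these libraries where they do the work, as an engineer would, in place of code of your own. Each camera call takes 0.05 s, during which the arm holds its last target. There are 200 camera calls.

## Working session

There is one attempt and no reset: what is moved stays moved. The work goes in short steps, Python scripts to look and compute and a shell command to move; the robot and the scene stay as the last step left them, time stands still between calls to the robot, and variables do not carry over. Pictures are saved under pics/ and viewed, at most 10 in all, crops included, and the job is handed in when it is done.

```bash
ls; mkdir -p pics
python3 - <<'E'
from cell import robot, optics, get_state
import cv2,numpy as np,pickle
d={}
for n in("side","top"):
    c=optics.read_camera(n); d[n]=c
    cv2.imwrite(f"pics/{n}0.png",c["img"][...,::-1])
    R=cv2.Rodrigues(np.array(c["rvec"]))[0]; print(n,-R.T@np.array(c["tvec"]).ravel(),R[2],c["fx"])
pickle.dump(d,open("d0.pkl","wb"))
print(get_state())
E
```

```text
cell.py
nudge.py
pics
side [131.43006086 809.57737624 601.29577992] [ 0.40242526 -0.7183497  -0.56747478] 417.2763540583425
top [334.34496915 127.78473673 935.11072585] [ 0.1744583   0.02060368 -0.98444898] 395.997586735233
{'t': 0.1, 'joint_positions': array([-1.18701374e+00,  3.20209091e-01,  1.56554751e+00, -5.81858097e-06,
        1.25740643e+00, -1.99926747e-02]), 'qvel': array([ 0.00085531,  0.00086997, -0.00439597, -0.00013822, -0.00061011,
        0.00189532]), 'tau': array([ 9.50706890e-04, -4.16407764e+01, -2.34703285e+01,  8.67693143e-05,
        4.88563630e-03, -5.38640194e-06]), 'position': array([ 225.85961575, -528.61669807,  403.98066636]), 'orientation': array([ 9.79689335e-01,  2.00519801e-01, -1.44756856e-04, -7.71734732e-04]), 'force': array([-0.68086388,  0.60882333, -0.44703752]), 'wrist_torque': array([ 0.01133731, -0.01287396,  0.05753566]), 'grip_force': 0.0, 'opening': 1.0043164195946954}
```

View pics/side0.png

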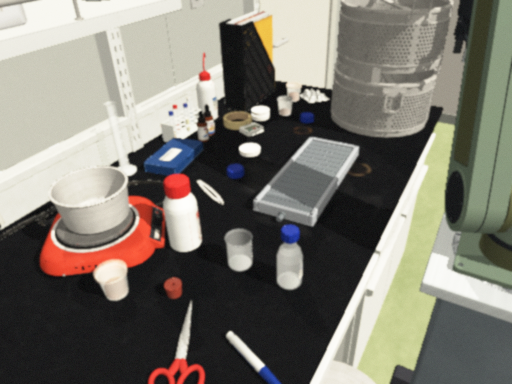

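View pics/top0.png

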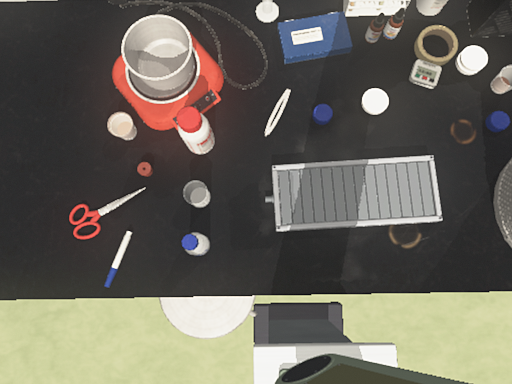

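The side view shows the red-capped bottle with its cap at about (177,187), the beaker at (239,250), the blue-capped bottle at (290,260) and the tray around (308,180). The top view shows the cap at (188,118) and the tray corners near (274,165), (433,156), (440,221) and (277,231), with the spout at left.

```bash
cat > h.py <<'E'
import cv2,numpy as np
def ray(c,uv):
    R=cv2.Rodrigues(np.array(c["rvec"]))[0]; t=np.array(c["tvec"]).ravel()
    p=np.array([(uv[0]-c["cx"])/c["fx"],(uv[1]-c["cy"])/c["fy"],1])
    return -R.T@t,R.T@p
def onz(c,uv,z):
    o,d=ray(c,uv); return o+d*(z-o[2])/d[2]
def cloud(c):
    v,u=np.mgrid[:384,:512]; z=c["z_map"].astype(float)
    P=np.stack([(u-c["cx"])/c["fx"]*z,(v-c["cy"])/c["fy"]*z,z],-1)
    R=cv2.Rodrigues(np.array(c["rvec"]))[0]
    P=(P-np.array(c["tvec"]).ravel())@R; P[z==0]=np.nan; return P
E
cat > m.py <<'E'
import pickle,numpy as np,cv2
from h import *
d=pickle.load(open("d0.pkl","rb"))
for n in("top","side"):
    c=d[n];P=cloud(c); hsv=cv2.cvtColor(c["img"],cv2.COLOR_RGB2HSV)
    x,y,z=P[...,0],P[...,1],P[...,2]
    # caps: top faces
    H,S=hsv[...,0],hsv[...,1]
    red=((H<8)|(H>172))&(S>120)&(z>120)&(z<185)&(x<650)
    blue=(H>105)&(H<130)&(S>120)&(z>90)&(z<150)&(x<500)
    for nm,m,h in(("red",red,165),("blue",blue,132)):
        m=m&(abs(z-h)<8)
        (cx,cy),r=cv2.minEnclosingCircle(np.argwhere(m)[:,::-1].astype(np.float32)) if m.sum()>3 else((0,0),0)
        print(n,nm,m.sum(),np.nanmedian(z[m]),"circ",cx,cy,r,"pt",onz(c,(cx,cy),h).round(1),"cloud mid",(P[m].min(0)+P[m].max(0))/2,P[m].max(0)-P[m].min(0))
    box=(z>20)&(z<42)&(x>250)&(x<560)&(y>-320)&(y<220)
    n_,lab,st,_=cv2.connectedComponentsWithStats(box.astype(np.uint8))
    k=1+st[1:,4].argmax(); m=lab==k
    q=P[m][:,:2].astype(np.float32); r=cv2.minAreaRect(q)
    print(n,"tray",r,cv2.boxPoints(r).round(1).tolist(),st[k])
    m=(z>40)&(z<76)&(x>250)&(x<560)&(y>120)&(y<400)
    n_,lab,st,_=cv2.connectedComponentsWithStats(m.astype(np.uint8))
    for k in range(1,n_):
        if st[k,4]>40:
            a=P[lab==k]; print("  blob",st[k],a.min(0).round(),a.max(0).round())
E
python3 m.py
```

```text
top red 413 165.73786641731252 circ 187.6724090576172 116.96551513671875 12.327735900878906 pt [632.5 279.2 165. ] cloud mid [629.18755376 279.1946556  163.59699   ] [41.23105901 49.4880033  12.58771676]
top blue 190 132.30773436940038 circ 188.98936462402344 241.6702117919922 8.017526626586914 pt [379.7 280.1 132. ] cloud mid [380.20281903 280.61696728 130.3229526 ] [30.24296509 31.34509863 11.61546744]
top tray ((491.2867736816406, -81.46331787109375), (151.82412719726562, 382.9385986328125), 2.292952537536621) [[407.79998779296875, 106.80000305175781], [423.1000061035156, -275.79998779296875], [574.7999877929688, -269.70001220703125], [559.5, 112.9000015258789]] [  271   161   171    70 10039]
  blob [183 180  25  25 211] [468. 254.  41.] [520. 306.  75.]
  blob [192 232  16  23  87] [356. 256.  41.] [404. 289.  76.]
side red 313 164.57775826849584 circ 175.5 183.0 12.855060577392578 pt [624.2 288.2 165. ] cloud mid [628.45018995 280.82567367 162.15341333] [43.09914351 47.85804275 10.29326557]
side blue 215 131.3112065868071 circ 289.0 231.5833282470703 9.13831615447998 pt [377.5 285.4 132. ] cloud mid [379.419839   281.65012558 129.04789955] [32.15791122 32.92276962  9.90049571]
side tray ((486.80859375, -80.29312133789062), (153.33412170410156, 385.0828857421875), 1.176306128501892) [[406.20001220703125, 110.5999984741211], [414.1000061035156, -274.3999938964844], [567.4000244140625, -271.20001220703125], [559.5, 113.80000305175781]] [ 253  138  105   83 4510]
  blob [224 229  28  29 597] [466. 252.  40.] [520. 308.  73.]
  blob [276 253  26  24 400] [354. 269.  40.] [401. 307.  76.]
```

```bash
cat > m2.py <<'E'
import pickle,numpy as np,cv2
from h import *
d=pickle.load(open("d0.pkl","rb"))
for n in("top","side"):
    c=d[n];P=cloud(c); hsv=cv2.cvtColor(c["img"],cv2.COLOR_RGB2HSV)
    x,y,z=P[...,0],P[...,1],P[...,2];H,S=hsv[...,0],hsv[...,1]
    m=((H<8)|(H>172))&(S>120)&(abs(z-165)<6)&(abs(x-635)<45)&(abs(y-280)<45)
    q=P[m][:,:2].astype(np.float32);print(n,"cap",cv2.minEnclosingCircle(q),q.min(0),q.max(0))
    box=(z>20)&(z<42)&(x>390)&(x<600)&(y>-300)&(y<140)
    k,lab,st,_=cv2.connectedComponentsWithStats(box.astype(np.uint8));m=lab==1+st[1:,4].argmax()
    q=P[m]
    # edges by bins of y -> min,max x ; bins of x -> min,max y
    def edges(a,b,lo,hi,step=10):
        o=[]
        for s in np.arange(lo,hi,step):
            k=(q[:,a]>=s)&(q[:,a]<s+step)
            if k.sum()>3:o.append((s+step/2,q[k,b].min(),q[k,b].max()))
        return np.array(o)
    e=edges(1,0,-250,90);
    for j in(1,2):print(n,"x edge slope,int@y=-80",np.polyfit(e[:,0]+80,e[:,j],1))
    e=edges(0,1,425,560);print(e.round().tolist())
    print("z", np.nanmedian(z[m]))
    print(np.histogram(z[m],bins=range(20,42,1))[0])
E
python3 m2.py
```

```text
top cap ((633.6962280273438, 279.6869201660156), 25.45648956298828) [608.572   254.45065] [658.7397  303.93866]
top x edge slope,int@y=-80 [-4.02589135e-02  4.15565903e+02]
top x edge slope,int@y=-80 [-4.12129140e-02  5.68623864e+02]
[[430.0, -274.0, 102.0], [440.0, -274.0, 102.0], [450.0, -275.0, 104.0], [460.0, -273.0, 104.0], [470.0, -270.0, 103.0], [480.0, -272.0, 110.0], [490.0, -271.0, 110.0], [500.0, -271.0, 105.0], [510.0, -271.0, 105.0], [520.0, -269.0, 107.0], [530.0, -271.0, 106.0], [540.0, -269.0, 106.0], [550.0, -269.0, 108.0], [560.0, -268.0, 108.0]]
z 29.13882675245811
[  29   43   48   94  177  362  824 1545 1923 1858 1374  901  654  449
  258   94   33    9    0    0    0]
side cap ((631.0386962890625, 280.58953857421875), 25.0009765625) [606.90063 256.89667] [655.0572  304.55692]
side x edge slope,int@y=-80 [-4.22798231e-02  4.13961172e+02]
side x edge slope,int@y=-80 [-3.97174523e-02  5.66223774e+02]
[[430.0, -273.0, 102.0], [440.0, -271.0, 104.0], [450.0, -271.0, 105.0], [460.0, -273.0, 106.0], [470.0, -271.0, 107.0], [480.0, -268.0, 112.0], [490.0, -269.0, 107.0], [500.0, -268.0, 106.0], [510.0, -272.0, 107.0], [520.0, -270.0, 108.0], [530.0, -267.0, 108.0], [540.0, -269.0, 108.0], [550.0, -268.0, 108.0], [560.0, -270.0, 108.0]]
z 28.41452175730533
[  39   30   45   36   58  139  455 1025 1187  660  303  289  265  127
   33    1    0    0    0    0    0]
```

```bash
python3 - <<'E'
import pickle,numpy as np
from h import *
d=pickle.load(open("d0.pkl","rb"))
g={}
for n in d:
    P=cloud(d[n]).reshape(-1,3);P=P[np.isfinite(P[:,0])]
    for x,y,z in P:
        if 100<x<900 and -750<y<550: 
            k=(int(x//50),int(y//50));g[k]=max(g.get(k,-99),z)
print("y:",[j*50 for j in range(10,-16,-1)])
for i in range(17,1,-1): print(i*50,[int(g.get((i,j),-999)) for j in range(10,-16,-1)])
E
python3 nudge.py '[[[0,0,0],[0,0,-0.12]],[[0,0,0],[0,0,-0.12]],[[0,0,0],[0,0,-0.12]],[[0,0,0],[0,0,-0.12]],[[0,0,0],[0,0,-0.12]]]' 0 40
python3 nudge.py '[[[0,0,0],[0,0,-0.12]],[[0,0,0],[0,0,-0.12]],[[0,0,0],[0,0,-0.12]],[[0,0,0],[0,0,-0.12]],[[0,0,0],[0,0,-0.12]]]'
```

```text
y: [500, 450, 400, 350, 300, 250, 200, 150, 100, 50, 0, -50, -100, -150, -200, -250, -300, -350, -400, -450, -500, -550, -600, -650, -700, -750]
850 [5, 49, 149, 150, 457, 457, 457, 461, 458, 33, 405, 34, 33, 98, 101, 96, 29, 29, 30, 301, 300, 290, 287, 285, 83, 2]
800 [5, 56, 483, 488, 458, 458, 457, 457, 457, 33, 419, 32, 25, 5, 6, 15, 28, 29, 36, 35, 5, 4, 62, 64, 0, 2]
750 [5, 455, 505, 501, 488, 485, 457, 457, 457, 457, 450, 5, 5, 18, 18, 19, 21, 18, 34, 58, 57, 3, 63, 63, 5, 4]
700 [5, 50, 149, 149, 150, 58, 46, 5, 7, 10, 24, 26, 5, 20, 21, 5, 8, 6, 5, 58, 57, 4, 17, 36, 22, 3]
650 [6, 66, 65, 55, 122, 168, 7, 6, 9, 9, 25, 27, 5, 18, 19, 5, 6, 5, 6, 26, 25, 2, 9, 29, 19, 3]
600 [5, 66, 65, 6, 167, 169, 118, 6, 13, 6, 5, 6, 6, 5, 6, 6, 5, 6, 6, 27, 25, 342, 368, 158, -999, -999]
550 [6, 7, 31, 30, 5, 118, 5, 6, 36, 37, 37, 37, 35, 36, 36, 36, 37, 5, 6, 373, 378, 377, 366, 361, 355, -999]
500 [5, 9, 31, 28, 74, 73, 6, 6, 36, 35, 33, 33, 33, 33, 35, 33, 36, 5, 5, 378, 376, -999, -999, 364, 353, 351]
450 [13, 10, 8, 5, 72, 74, 4, 5, 34, 37, 33, 32, 34, 33, 33, 33, 36, 4, 5, 377, 21
[... 407 characters left out ...]
, 5, 399, 398, 377, 377, 3, 4]
200 [-999, -99, -99, -99, -99, -99, -99, -99, -999, -999, -999, -999, -999, -99, -99, -99, -99, -99, -99, -99, 402, 391, 348, -99, -99, -99]
150 [-999, -99, -99, -99, -99, -99, -99, 1, 3, 3, 480, 479, 469, 461, 0, -99, -99, -99, -99, -99, -99, -99, -99, -99, -99, -99]
100 [-99, -999, -99, -99, -99, -99, -99, 3, 198, 349, 480, 480, 5, 4, 4, -99, -99, -99, -99, -99, -99, -99, -99, -99, -99, -99]
t: 0.52
position: [225.4, -528.8, 404.3]
orientation: [0.875, 0.484, -0.001, -0.001]
force: [-4.0, -1.4, 1.3]
opening: 0.302
grip_force: 0.0
t: 0.93
position: [225.9, -528.7, 404.2]
orientation: [0.693, 0.721, 0.0, -0.0]
force: [0.3, 0.7, 0.5]
opening: 0.0
grip_force: 0.0
```

```bash
python3 nudge.py '[[[40,0,0],[0,0,0]],[[40,0,0],[0,0,0]],[[40,0,0],[0,0,0]],[[40,0,0],[0,0,0]],[[40,0,0],[0,0,0]]]'
python3 nudge.py '[[[12,28.3,18],[0,0,0]],[[12,28.3,18],[0,0,0]],[[12,28.3,18],[0,0,0]],[[12,28.3,18],[0,0,0]],[[12,28.3,18],[0,0,0]]]'
python3 nudge.py '[[[12,28.3,18],[0,0,0]],[[12,28.3,18],[0,0,0]],[[12,28.3,18],[0,0,0]],[[12,28.3,18],[0,0,0]],[[12,28.3,18],[0,0,0]]]'
python3 nudge.py '[[[0,0,0],[0,0,0]],[[0,0,0],[0,0,0]]]'
cat > w.py <<'E'
from cell import robot, optics, get_state;import numpy as np
s=get_state();p=s["position"];d=p[:2]-[491.3,-82.5];q=s["orientation"]
print("t",s["t"],"tray y,x",d@[-.041,.9992],d@[.9992,.041],"tip z",p[2]-173,"yaw",2*np.arctan2(q[1],q[0]),"tilt",q[2:],"F",s["force"])
E
python3 w.py
```

```text
t: 1.35
position: [218.8, -327.0, 404.1]
orientation: [0.696, 0.718, 0.0, -0.001]
force: [0.8, -0.2, -0.0]
opening: -0.001
grip_force: 0.0
t: 1.77
position: [359.7, -263.1, 314.0]
orientation: [0.695, 0.719, -0.0, 0.0]
force: [0.0, -1.0, 0.3]
opening: 0.001
grip_force: 0.0
t: 2.18
position: [499.3, -198.6, 223.4]
orientation: [0.695, 0.719, -0.0, -0.0]
force: [0.0, 0.1, 0.7]
opening: -0.004
grip_force: 0.0
t: 2.35
position: [498.8, -198.7, 223.1]
orientation: [0.694, 0.72, -0.001, -0.001]
force: [0.2, -0.4, 0.4]
opening: -0.002
grip_force: 0.0
t 2.35 tray y,x -116.44402469491456 2.760406647293579 tip z 50.13965776696 yaw 1.6062877866991836 tilt [-0.00068009 -0.00149463] F [ 0.22684596 -0.42785529  0.38170842]
```

```bash
python3 nudge.py '[[[4,-2.5,10],[0,0,0]],[[0,0,10],[0,0,0]],[[0,0,0],[0,0,0]]]'
for i in 1; do :; done
python3 nudge.py '[[[0,0,2],[0,0,0]],[[0,0,0],[0,0,0]]]'
python3 nudge.py '[[[0,0,2],[0,0,0]],[[0,0,0],[0,0,0]]]'
python3 nudge.py '[[[0,0,2],[0,0,0]],[[0,0,0],[0,0,0]]]'
```

```text
t: 2.6
position: [494.0, -195.8, 203.5]
orientation: [0.696, 0.718, -0.001, -0.002]
force: [0.1, 1.4, 0.4]
opening: 0.002
grip_force: 0.0
t: 2.77
position: [495.2, -196.2, 203.0]
orientation: [0.696, 0.718, -0.0, 0.0]
force: [0.2, 0.1, 0.8]
opening: -0.001
grip_force: 0.0
t: 2.93
position: [495.5, -196.0, 201.0]
orientation: [0.695, 0.719, 0.0, 0.0]
force: [0.2, 0.5, 0.9]
opening: 0.001
grip_force: 0.0
t: 3.1
position: [495.6, -195.8, 198.7]
orientation: [0.695, 0.719, 0.0, 0.0]
force: [-0.4, -0.6, 0.3]
opening: -0.003
grip_force: 0.2
```

```bash
python3 nudge.py '[[[0,0,2],[0,0,0]],[[0,0,0],[0,0,0]]]'
python3 nudge.py '[[[0,0,2],[0,0,0]],[[0,0,0],[0,0,0]]]'
python3 nudge.py '[[[0,0,2],[0,0,0]],[[0,0,0],[0,0,0]],[[0,0,0],[0,0,0]]]'
```

```text
t: 3.27
position: [495.7, -195.7, 196.6]
orientation: [0.695, 0.719, 0.0, 0.0]
force: [0.3, -0.1, 1.3]
opening: -0.0
grip_force: 0.4
t: 3.43
position: [495.6, -195.7, 194.5]
orientation: [0.695, 0.719, -0.0, 0.0]
force: [0.6, -1.2, 0.6]
opening: 0.001
grip_force: 0.5
t: 3.68
position: [495.7, -195.7, 192.7]
orientation: [0.695, 0.719, -0.0, 0.0]
force: [0.1, -0.0, 1.8]
opening: 0.001
grip_force: 0.7
```

```bash
python3 nudge.py '[[[0,0,-13],[0,0,0]],[[25,0,0],[0,0,0]],[[25,0,0],[0,0,0]],[[0,0,8],[0,0,0]],[[0,0,0],[0,0,0]]]'
python3 nudge.py '[[[0,0,0.5],[0,0,0]],[[0,0,0],[0,0,0]]]'; python3 w.py
python3 nudge.py '[[[0,0,-8.5],[0,0,0]],[[25,0,0],[0,0,0]],[[25,0,0],[0,0,0]],[[0,0,8],[0,0,0]],[[0,0,0],[0,0,0]]]'
python3 nudge.py '[[[0,0,0.5],[0,0,0]],[[0,0,0],[0,0,0]]]'; python3 w.py
```

```text
t: 4.1
position: [493.5, -144.7, 196.8]
orientation: [0.695, 0.719, -0.0, -0.001]
force: [-0.2, -0.1, -0.3]
opening: -0.003
grip_force: 0.4
t: 4.27
position: [494.0, -146.2, 197.1]
orientation: [0.696, 0.719, -0.0, -0.0]
force: [0.0, 0.8, 0.7]
opening: 0.003
grip_force: 0.3
t 4.2667 tray y,x -63.80266998219594 0.08974008533108871 tip z 24.051886969507876 yaw 1.6033007792211351 tilt [-1.30324951e-04 -8.02707423e-05] F [0.0201668  0.7514133  0.71547125]
t: 4.68
position: [492.2, -95.5, 197.5]
orientation: [0.695, 0.719, -0.0, -0.0]
force: [-0.3, 0.6, 0.3]
opening: 0.004
grip_force: 0.3
t: 4.85
position: [492.5, -96.6, 197.4]
orientation: [0.696, 0.718, -0.0, 0.0]
force: [-0.8, 0.8, 0.7]
opening: -0.002
grip_force: 0.3
t 4.85 tray y,x -14.104682861044306 0.6092026684506439 tip z 24.393771374524448 yaw 1.6029215893463604 tilt [-1.52791046e-05  2.15147329e-04] F [-0.77587079  0.83924061  0.72330121]
```

```bash
python3 nudge.py '[[[0,0,-8.5],[0,0,0]],[[26,0,0],[0,0,0]],[[25.5,0,0],[0,0,0]],[[0,0,8.5],[0,0,0]],[[0,0,0],[0,0,0]]]'
python3 nudge.py '[[[0,0,0.5],[0,0,0]],[[0,0,0],[0,0,0]]]'; python3 w.py
python3 nudge.py '[[[0,0,-9],[0,0,0]],[[25,0,0],[0,0,0]],[[25,0,0],[0,0,0]],[[0,0,8.5],[0,0,0]],[[0,0,0],[0,0,0]]]'
python3 nudge.py '[[[0,0,0.5],[0,0,0]],[[0,0,0],[0,0,0]]]'; python3 w.py
```

```text
t: 5.27
position: [491.3, -43.0, 199.8]
orientation: [0.696, 0.718, 0.002, 0.0]
force: [-3.0, 12.0, 20.3]
opening: 0.004
grip_force: 10.5
t: 5.43
position: [491.3, -43.2, 199.8]
orientation: [0.696, 0.718, 0.002, -0.0]
force: [-2.2, 13.5, 23.6]
opening: 0.001
grip_force: 11.8
t 5.4333 tray y,x 39.265810604350186 1.583200035069667 tip z 26.825974929537068 yaw 1.6007346631297759 tilt [ 0.00242629 -0.00015079] F [-2.18625846 13.491667   23.56638213]
t: 5.85
position: [488.9, 5.7, 196.7]
orientation: [0.695, 0.719, -0.0, -0.0]
force: [-0.1, 0.6, 1.6]
opening: 0.0
grip_force: 0.5
t: 6.02
position: [489.0, 4.8, 196.7]
orientation: [0.696, 0.718, -0.0, -0.0]
force: [-0.2, 0.3, 1.1]
opening: -0.0
grip_force: 0.4
t 6.0167 tray y,x 87.34631104734193 1.3115293326790594 tip z 23.681830328559045 yaw 1.6028761094168846 tilt [-2.18438031e-04 -1.19520582e-05] F [-0.16682088  0.26990222  1.13129053]
```

```bash
python3 nudge.py '[[[0,0,-8.5],[0,0,0]],[[-13,0,0],[0,0,0]],[[-12,0,0],[0,0,0]],[[0,0,8],[0,0,0]],[[0,0,0],[0,0,0]]]'
python3 nudge.py '[[[0,0,0],[0,0,0]]]'; python3 w.py
python3 nudge.py '[[[0,0,-8.5],[0,0,0]],[[-25,0,0],[0,0,0]],[[-25,0,0],[0,0,0]],[[0,0,8],[0,0,0]],[[0,0,0],[0,0,0]]]'
python3 nudge.py '[[[0,0,0],[0,0,0]]]'; python3 w.py
```

```text
t: 6.43
position: [489.5, -20.2, 196.4]
orientation: [0.696, 0.718, -0.0, -0.0]
force: [-0.7, -0.6, 0.3]
opening: 0.002
grip_force: 0.4
t: 6.52
position: [489.5, -19.6, 196.7]
orientation: [0.696, 0.718, -0.0, -0.0]
force: [-0.4, -0.7, 0.3]
opening: -0.003
grip_force: 0.7
t 6.5167 tray y,x 62.91139773670306 0.7816790485449865 tip z 23.719596786103722 yaw 1.6029022860959141 tilt [-0.00049296 -0.00048136] F [-0.39694778 -0.65888407  0.32503384]
t: 6.93
position: [492.6, -70.7, 199.9]
orientation: [0.695, 0.719, 0.001, 0.003]
force: [-1.5, -11.4, 13.7]
opening: -0.004
grip_force: 6.9
t: 7.02
position: [492.6, -70.5, 199.9]
orientation: [0.695, 0.719, 0.0, 0.003]
force: [-1.8, -7.6, 11.2]
opening: -0.005
grip_force: 5.9
t 7.0167 tray y,x 11.96249335483087 1.8120396873377165 tip z 26.8979281812573 yaw 1.6053273752978772 tilt [0.00038482 0.00310396] F [-1.81903213 -7.60450736 11.21307625]
```

```bash
python3 nudge.py '[[[0,0,-20],[0,0,0]],[[0,0,-35],[0,0,0]],[[0,0,-35],[0,0,0]],[[0,0,-35],[0,0,0]],[[0,0,-27],[0,0,0]]]'
python3 nudge.py '[[[34.5,15.2,0],[0,0,0]],[[34.5,15.2,0],[0,0,0]],[[34.5,15.2,0],[0,0,0]],[[34.5,15.2,0],[0,0,0]],[[34.5,15.2,0],[0,0,0]]]' 1.0
python3 nudge.py '[[[34.5,15.2,0],[0,0,0]],[[34.5,15.2,0],[0,0,0]],[[34.5,15.2,0],[0,0,0]],[[34.5,15.2,0],[0,0,0]],[[30,10,0],[0,0,0]]]'
python3 nudge.py '[[[0,0,0],[0,0,0]],[[0,0,0],[0,0,0]]]'
python3 - <<'E'
from cell import robot, optics, get_state;import cv2,numpy as np
from h import *
s=get_state();print(s["position"],2*np.arctan2(*s["orientation"][1::-1]))
for n in("side","top"):
    c=optics.read_camera(n);cv2.imwrite(f"pics/{n}1.png",c["img"][...,::-1])
E
```

```text
t: 7.43
position: [491.3, -68.5, 352.7]
orientation: [0.695, 0.719, 0.001, 0.001]
force: [0.4, -1.5, 0.1]
opening: 0.003
grip_force: 0.0
t: 7.85
position: [561.5, 108.1, 350.0]
orientation: [0.695, 0.719, -0.0, -0.0]
force: [1.3, 0.0, 0.7]
opening: 0.708
grip_force: 0.0
t: 8.27
position: [627.0, 279.2, 349.5]
orientation: [0.695, 0.719, 0.0, -0.0]
force: [0.6, -0.4, -0.4]
opening: 1.001
grip_force: 0.0
t: 8.43
position: [626.3, 278.2, 348.8]
orientation: [0.694, 0.72, -0.001, -0.0]
force: [-0.4, -0.8, -0.2]
opening: 1.002
grip_force: 0.0
[626.3154     278.18715384 348.84408462] 1.6070040985883296
```

View pics/side1.png

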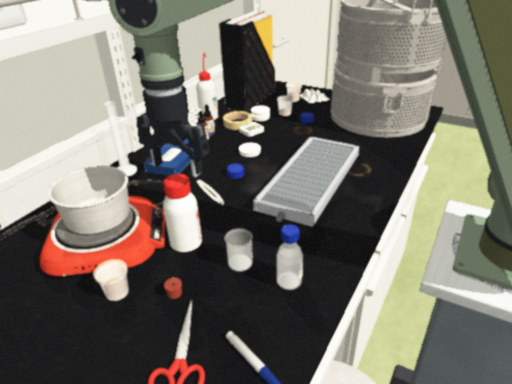

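The side view shows the open fingers just above the red cap (about (177,187)); the bystanders are unmoved.

```bash
python3 nudge.py '[[[1.8,6,10],[0,0,0]],[[0,0,16],[0,0,0]],[[0,0,16],[0,0,0]],[[0,0,15],[0,0,0]],[[0,0,0],[0,0,0]]]'
python3 nudge.py '[[[0,0,0],[0,0,0]],[[0,0,0],[0,0,0]],[[0,0,0],[0,0,0]],[[0,0,0],[0,0,0]],[[0,0,0],[0,0,0]]]' 0.4 60
python3 nudge.py '[[[0,0,0],[0,0,0]],[[0,0,0],[0,0,0]],[[0,0,0],[0,0,0]]]'
```

```text
t: 8.95
position: [632.1, 276.2, 288.7]
orientation: [0.696, 0.718, -0.003, -0.001]
force: [0.0, 0.0, -0.1]
opening: 0.999
grip_force: 0.0
t: 9.37
position: [632.9, 277.8, 294.3]
orientation: [0.695, 0.719, 0.001, 0.0]
force: [-2.0, -0.5, 5.5]
opening: 0.571
grip_force: 62.5
t: 9.62
position: [632.8, 277.9, 294.3]
orientation: [0.695, 0.719, 0.001, 0.001]
force: [-2.7, -1.1, 6.2]
opening: 0.576
grip_force: 62.6
```

```bash
python3 nudge.py '[[[0,0,-5],[0,0,0]],[[0,0,-15],[0,0,0]],[[0,0,-20],[0,0,0]],[[0,0,-20],[0,0,0]],[[0,0,-15],[0,0,0]]]' - 80
python3 nudge.py '[[[0,0,0],[0,0,0]]]'
python3 nudge.py '[[[-20,-9,0],[0,0,0]],[[-28,-14,0],[0,0,0]],[[-28,-14,0],[0,0,0]],[[-28,-14,0],[0,0,0]],[[-28,-14,0],[0,0,0]]]'
python3 nudge.py '[[[-28,-14,0],[0,0,0]],[[-28,-14,0],[0,0,0]],[[-28,-14,0],[0,0,0]],[[-28,-14,0],[0,0,0]],[[-28,-12,0],[0,0,0]]]'
python3 nudge.py '[[[-26,-10,0],[0,0,0]],[[-20,-6,0],[0,0,0]],[[-10,-3,0],[0,0,0]],[[0,0,0],[0,0,0]],[[0,0,0],[0,0,0]]]'
python3 w.py
python3 - <<'E'
from cell import robot, optics, get_state;import cv2,pickle
d={}
for n in("side","top"):
    d[n]=c=optics.read_camera(n);cv2.imwrite(f"pics/{n}2.png",c["img"][...,::-1])
pickle.dump(d,open("d2.pkl","wb"))
E
```

```text
t: 10.03
position: [632.8, 277.9, 367.2]
orientation: [0.695, 0.719, -0.001, -0.0]
force: [1.0, -0.2, -7.3]
opening: 0.57
grip_force: 84.1
t: 10.12
position: [633.3, 278.2, 370.0]
orientation: [0.695, 0.719, 0.002, 0.001]
force: [1.1, 0.1, -7.1]
opening: 0.566
grip_force: 84.5
t: 10.53
position: [570.9, 142.7, 365.0]
orientation: [0.695, 0.719, -0.002, -0.001]
force: [0.5, -0.2, -7.8]
opening: 0.571
grip_force: 85.0
t: 10.95
position: [507.1, 0.5, 365.7]
orientation: [0.695, 0.719, -0.001, -0.001]
force: [0.4, -0.5, -6.9]
opening: 0.568
grip_force: 84.9
t: 11.37
position: [491.6, -54.9, 366.7]
orientation: [0.696, 0.718, -0.0, -0.001]
force: [0.4, -0.1, -7.9]
opening: 0.567
grip_force: 85.0
t 11.3667 tray y,x 27.542449607146843 1.4026312816023543 tip z 193.67883236276566 yaw 1.6024116193856972 tilt [-8.29696278e-05 -9.46550326e-04] F [ 0.42057593 -0.08090072 -7.9007289 ]
```

View pics/side2.png

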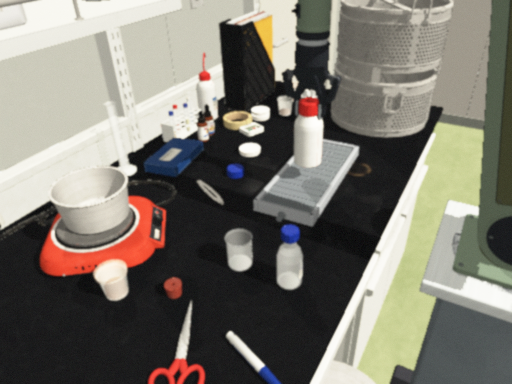

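The bottle hangs upright at (308,140) over the tray, with the beaker and small bottle still in place at (239,250) and (290,260).

```bash
cat > fit.py <<'E'
import pickle,numpy as np,cv2,sys
from scipy.optimize import least_squares
from h import *
d=pickle.load(open(sys.argv[1],"rb"))
zl,zh=map(float,sys.argv[2:4])
for n in("side","top"):
    P=cloud(d[n]).reshape(-1,3);m=(abs(P[:,0]-490)<60)&(abs(P[:,1]+57)<60)&(P[:,2]>zl)&(P[:,2]<zh);Q=P[m]
    if len(Q)<30: print(n,len(Q));continue
    zc=(zl+zh)/2
    f=lambda p:np.hypot(Q[:,0]-p[0]-p[2]*(Q[:,2]-zc),Q[:,1]-p[1]-p[3]*(Q[:,2]-zc))-33.5
    r=least_squares(f,[490,-57,0,0],loss="soft_l1")
    print(n,len(Q),r.x.round(3),"rms",np.sqrt(np.mean(r.fun**2)))
c=d["side"];P=cloud(c);m=(abs(P[...,0]-490)<60)&(abs(P[...,1]+57)<60)
print("zmin white",np.percentile(P[m&(c["img"].min(-1)>170)][:,2],[0,1,3,10]))
E
python3 fit.py d2.pkl 85 170
```

```text
side 871 [ 4.90924e+02 -5.22830e+01  1.10000e-02  1.00000e-03] rms 1.4157108584194977
top 333 [ 4.91991e+02 -5.09710e+01  8.00000e-03 -1.00000e-03] rms 0.4453963941136672
zmin white [25.93995741 78.79654552 82.09675117 92.68163626]
```

```bash
python3 nudge.py '[[[-5.3,-1,10],[0,0,0]],[[0,0,14],[0,0,0]],[[0,0,10],[0,0,0]],[[0,0,4],[0,0,0]],[[0,0,0],[0,0,0]]]'
python3 nudge.py '[[[0,0,2],[0,0,0]],[[0,0,0],[0,0,0]]]'
python3 nudge.py '[[[0,0,2],[0,0,0]],[[0,0,0],[0,0,0]]]';python3 w.py
```

```text
t: 11.88
position: [490.6, -59.9, 328.0]
orientation: [0.695, 0.719, -0.001, -0.001]
force: [-0.4, -0.8, -7.8]
opening: 0.568
grip_force: 85.1
t: 12.05
position: [491.2, -60.1, 327.8]
orientation: [0.695, 0.719, 0.0, 0.0]
force: [-1.2, 0.8, -7.5]
opening: 0.57
grip_force: 85.1
t: 12.22
position: [491.0, -60.2, 325.9]
orientation: [0.695, 0.719, 0.0, 0.0]
force: [-0.6, -0.3, -8.2]
opening: 0.564
grip_force: 85.1
t 12.2167 tray y,x 22.255612439004018 0.5953782688742413 tip z 152.88037185108408 yaw 1.603903006870117 tilt [0.0001626 0.0002692] F [-0.61975299 -0.27342497 -8.20697342]
```

```bash
python3 nudge.py '[[[0,0,1.5],[0,0,0]],[[0,0,0],[0,0,0]]]'
python3 nudge.py '[[[0,0,1.5],[0,0,0]],[[0,0,0],[0,0,0]]]'
python3 nudge.py '[[[0,0,1.5],[0,0,0]],[[0,0,0],[0,0,0]]]';python3 w.py
```

```text
t: 12.38
position: [490.9, -60.3, 324.2]
orientation: [0.695, 0.719, -0.0, 0.0]
force: [-0.7, -0.5, -7.2]
opening: 0.57
grip_force: 85.1
t: 12.55
position: [490.8, -60.3, 322.5]
orientation: [0.695, 0.719, -0.0, -0.0]
force: [0.1, -0.9, -7.6]
opening: 0.569
grip_force: 85.1
t: 12.72
position: [491.0, -60.3, 321.1]
orientation: [0.695, 0.719, 0.0, 0.0]
force: [-0.2, 0.0, -7.2]
opening: 0.57
grip_force: 85.0
t 12.7167 tray y,x 22.208019513836444 0.5681527154567602 tip z 148.12945395169555 yaw 1.6037510813844897 tilt [5.08598047e-05 1.11062075e-04] F [-0.23446344  0.01790257 -7.18600992]
```

```bash
python3 nudge.py '[[[0,0,1],[0,0,0]],[[0,0,0],[0,0,0]]]'
python3 nudge.py '[[[0,0,1],[0,0,0]],[[0,0,0],[0,0,0]]]'
python3 nudge.py '[[[0,0,1],[0,0,0]],[[0,0,0],[0,0,0]]]'
```

```text
t: 12.88
position: [490.9, -60.3, 321.0]
orientation: [0.695, 0.719, 0.0, 0.0]
force: [-2.3, 0.6, 0.2]
opening: 0.567
grip_force: 85.7
t: 13.05
position: [490.8, -60.3, 320.9]
orientation: [0.695, 0.719, 0.0, 0.001]
force: [-4.2, -0.3, 7.0]
opening: 0.566
grip_force: 86.6
t: 13.22
position: [490.8, -60.3, 320.9]
orientation: [0.695, 0.719, 0.0, 0.001]
force: [-5.8, 0.6, 13.7]
opening: 0.571
grip_force: 87.2
```

Seated on a hard stop at the expected height; now ease off and release.

```bash
python3 nudge.py '[[[0,0,-2],[0,0,0]],[[0,0,0],[0,0,0]]]'
python3 nudge.py '[[[0,0,0],[0,0,0]],[[0,0,0],[0,0,0]],[[0,0,0],[0,0,0]],[[0,0,0],[0,0,0]],[[0,0,0],[0,0,0]]]' 1.0
python3 nudge.py '[[[0,0,-10],[0,0,0]],[[0,0,-25],[0,0,0]],[[0,0,-30],[0,0,0]],[[0,0,-30],[0,0,0]],[[0,0,0],[0,0,0]]]'
python3 nudge.py '[[[-30,-20,0],[0,0,0]],[[-30,-20,0],[0,0,0]],[[-30,-20,0],[0,0,0]],[[-30,-20,0],[0,0,0]],[[0,0,0],[0,0,0]]]'
python3 - <<'E'
from cell import robot, optics, get_state;import cv2,pickle
d={}
for n in("side","top"):
    d[n]=c=optics.read_camera(n);cv2.imwrite(f"pics/{n}3.png",c["img"][...,::-1])
pickle.dump(d,open("d3.pkl","wb"))
E
python3 fit.py d3.pkl 45 130
```

```text
t: 13.38
position: [491.0, -60.3, 320.9]
orientation: [0.695, 0.719, 0.0, 0.001]
force: [-2.2, -0.4, 2.4]
opening: 0.568
grip_force: 86.4
t: 13.8
position: [491.1, -60.3, 320.2]
orientation: [0.695, 0.719, 0.0, 0.0]
force: [-0.9, -0.3, -0.7]
opening: 1.004
grip_force: 0.0
t: 14.22
position: [492.1, -60.4, 421.9]
orientation: [0.695, 0.719, 0.004, 0.005]
force: [1.1, 0.1, -0.6]
opening: 0.998
grip_force: 0.0
t: 14.63
position: [412.3, -186.3, 415.7]
orientation: [0.697, 0.717, -0.001, 0.001]
force: [0.1, 0.9, -0.4]
opening: 0.999
grip_force: 0.0
side 827 [ 4.90657e+02 -5.81160e+01 -7.00000e-03  0.00000e+00] rms 1.3977628294785138
top 286 [491.339 -57.164   0.     -0.   ] rms 0.4115905116299413
zmin white [24.84395487 27.42313045 34.27770502 45.74121051]
```

View pics/side3.png

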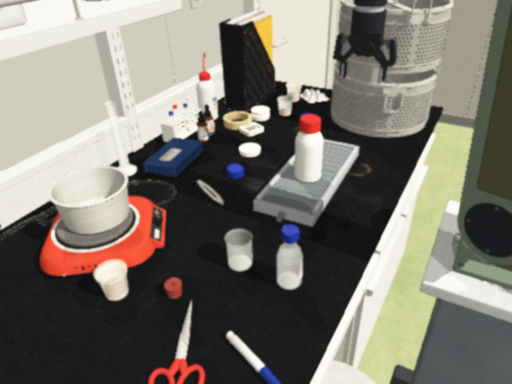

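The bottle stands upright on the slats at (308,150) with no tilt and its axis on target; the gripper is clear and the bystanders haven't moved. I'll check the cap height, then hand in.

Run:
```python
import pickle,numpy as np
from h import *
d=pickle.load(open("d3.pkl","rb"))
h=[]
for n in d:
    P=cloud(d[n]);m=(np.hypot(P[...,0]-491,P[...,1]+57.5)<18)&(P[...,2]>170)
    h.append(np.median(P[m][:,2]))
print("cap top z",h,"expect ~191.5")
from cell import robot, optics, get_state
if max(h)>188: print(robot.finish_job())
```

```text
cap top z [np.float64(191.54350815745386), np.float64(192.35772711269902)] expect ~191.5
the job is handed in; nothing more can be done
None
```

The big red-capped bottle stands upright and level on the two stiff slats over the crossbar, centred 25 mm from the tray's middle toward the spout; it did not sink, the beaker and small bottle were not moved, and the job is handed in at about 15 s of the 67 s.

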